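# Fetch the boxed-in control unit for preheating

## Task

The silver-framed control unit in the grey tray is boxed in between two tall adapter boxes. First park the blue box on the blue mat and the orange box on the orange mat, leaving the unit in its place; then lay the unit on the steel plate of the black preheater, between its two rails and lined up with them; and only then return each adapter box, upright and square, to the very place in the tray it came from. Set everything down gently, let go of it, do not tip the boxes over, and leave the rusty unit, the multimeter and the solder spool alone.

Things in the scene. Friction and masses are not known exactly. Their poses are not given: they have to be found in the camera images.
- unit: loose control unit: silver frame, green board, black connector block at its +y end; 62 (x) x 112 (y) mm, frame 26 high, 32 over the connector, 0.2-0.4 kg. Origin: centre of underside, z up. In the middle of the tray, its x along the tray's x, about 10 mm from the box on either side. Grip across x, on the long sides. May lie on the preheater either way round
- blue_box: loose black adapter box with top in blue and blue side bands, standing upright, 40 (its x) x 90 (its y) x 85 mm high, plain flat sides, 0.2 to 0.35 kg. Origin: centre of its underside; z up. At the start it stands in an end bay of the grey rack tray, its x along the tray's x, its centre about 61 mm along x from the tray's centre
- orange_box: loose black adapter box with top in orange and orange side bands, standing upright, 40 (its x) x 90 (its y) x 85 mm high, plain flat sides, 0.2 to 0.35 kg. Origin: centre of its underside; z up. At the start it stands in an end bay of the grey rack tray, its x along the tray's x, its centre about 61 mm along x from the tray's centre
- rack: fixed grey tray, 200 (x) x 144 (y) mm, floor 6 mm thick; origin: centre of its underside, so things stand 6 mm above it. Open at both x ends; along each y edge a steel lip 6 mm wide, 16 mm high above the bench, inner faces at y = +-66 mm. The two boxes and the unit stand in a row along its x. Bays are not marked
- blue_pad: fixed blue mat on the bench, 90 (x) x 130 (y) x 3 mm thick: the waiting place of the blue box. Origin: centre of its underside, top 3 mm above it
- orange_pad: fixed orange mat on the bench, 90 (x) x 130 (y) x 3 mm thick: the waiting place of the orange box. Origin: centre of its underside, top 3 mm above it
- preheater: fixed black preheater, 200 (x) x 180 (y) x 50 mm; origin: centre of its underside. Centred on top a steel plate 90 (x) x 128 (y) mm, upper face 56 mm above the origin. Aluminium rails along x at the plate's y ends, 120 mm long, inner faces at y = +-66 mm, tops 68 mm above the origin. The unit goes on the plate's centre, its y along the preheater's y
- rusty_unit: loose control unit like the silver one, 62 x 112 x 32 mm, but with a rusty brown frame. Origin: centre of its underside. Bystander: leave it where it is
- multimeter: loose turquoise multimeter, 80 x 155 x 37 mm, lying on its back. Origin: centre of its underside. Bystander: leave it where it is
- solder_spool: loose silver solder spool, diameter 56, height 44 mm. Origin: centre of its underside. Bystander: leave it where it is
Mind the look-alikes: they are no part of the job. Leave any pink look-alike of the orange_box alone.

How it is judged:
By the outcome, as a careful person would: the job done as asked, in the order asked, and still so for the second after the job is handed in, with the robot touching nothing.
It also fails if it takes over 144 s, if anything falls off the work surface, if the arm or the gripper's body presses on something with over 40 N, if the wrist force passes 120 N, or if a joint passes its speed limit or range.

## Robot

A 6-joint arm with a two-finger parallel gripper is mounted at the origin on the work surface. World frame = base frame: x ahead of the robot, y to its left, z up, the work surface at z = 0. Lengths are in m, angles in rad, forces in N, time in s.
With the tool pointing down it reaches from about 0.325 to 0.85 m from the base axis. Payload 4.4 kg.
Tool frame: the origin (TCP) lies midway between the tips of the shut fingers; the grasp point (between the pads) lies 19 mm behind it; z points along the fingers, y is the line along which they close (so a half turn about z gives the same grasp; the last joint's range is limited). The gripper opens to 94 mm and grips with 3 to 60 N. Pads are 16 mm wide; open, the fingers measure 119 mm over their backs; the gripper's body (75 mm by 177 mm) begins 78 mm behind the grasp point.
Start: joints at [1.002, 0.207, 1.542, -0, 1.393, -0.15], TCP at [0.233, 0.526, 0.166] pointing down, gripper open.
Joint ranges: [-2.73, 2.73], [-0.86, 2.22], [0.23, 2.46], [-1.11, 4.25], [0.08, 2.63], [-2.82, 2.82]. Speed limits (rad/s): [2.79, 2.79, 3.14, 3.14, 3.14, 3.14].

## Interface

Orientations are given as a 3x3 rotation matrix whose columns are the frame's x, y, z axes.
In Python, from plant import manip, planner, read_state, vision, finish_job gives the robot as it stands. Calls block until the motion is done:
- manip.goto(position, orientation): joint-space move of the TCP to a pose.
- manip.move_l(position, rotation=None, max_speed=0.15): straight line of the TCP; rotation=None keeps the orientation; max_speed is the mean speed in m/s.
- manip.movej(angles): joint-space move.
- manip.let_go() and manip.gripper_close(): open the fingers fully, or close them until they stop; the grip force is fixed at half the most.
- manip.pause(seconds).
- planner.inverse_kinematics(position, orientation): joint angles nearest the present ones, or None.
- read_state(): the state.
- vision.read_camera(name): name is "scene" or "side" or "wrist"; returns the picture (384x512x3 uint8, red, green, blue); there is no depth.
- vision.camera_info(name): a dict with "mtx" (3x3 intrinsics, pixels), "world_from_camera" (4x4, takes a point from camera to world coordinates); the wrist camera has in their place "mount" (4x4, takes a point from camera to tool coordinates, whose origin is the TCP and whose axes are the flange's). Camera axes: x right, y down, z forward; pixel columns grow to the right and rows downward; lengths in m; the calibration is good to about 2 mm. A picture is of the moment at which its call begins: read the wrist's pose just before it. camera_info takes no time and is no camera call.
A pose or a line that the arm cannot do raises manip.IKError and nothing moves.
- finish_job(): hands the job in; it is judged then, once.
Trained networks look in the newest picture that a camera, given by its name, has taken for a name from the list of things; names that differ only in an ending like _2 or _b are one class to them, and where a whole thing is asked for, a point or a joint stands for the part that bears it (a point fixed in the world has none). Each returns a list of dicts, best first, with "score" (0 to 1); they miss things now and then, are a little off and sometimes report something else, mostly with a low value. They report only what shows in the picture. A call takes as long as a camera call. They do not tell look-alikes from the thing itself.
- vision.find_in(target, camera): "at" ([x, y, z] in m, in world coordinates, good to about 4 mm: the middle of the surface that is visible of it).
- vision.regions_of(target, camera): "mask" (384x512 bool, what is visible of it).
- vision.landmark_of(target, camera): "at" ([x, y, z] in m, in world coordinates, good to about 4 mm: a listed point, or the origin of a listed thing).
The state is a dict: "time": time; "qpos": joint angles; "qvel": joint speeds; "effort": joint torques, N m; "eef_pos": TCP position; "tool_rot": TCP orientation; "contact_force": force on the tool from outside, world axes, zero at the start; "ft_torque": the same for the moment, N m; "gripper_width": finger opening in m; "finger_force": force on a finger pad.
Only numpy, scipy, OpenCV 4.12 (cv2) and the standard library are available. Lean on these libraries where they do the work, as an engineer would, in place of code of your own. Each camera call takes 0.05 s, during which the arm holds its last target. There are 200 camera calls.

## Working session

There is one attempt and no reset: what is moved stays moved. The work goes in short steps, each a Python script; the robot and the scene stay as the last script left them, time stands still between calls to the robot, and variables do not carry over. Pictures are saved under pics/ and viewed, at most 14 in all, crops included, and the job is handed in when it is done.

```bash
ls; mkdir -p pics
python3 - <<'E'
from plant import manip, planner, read_state, vision
import cv2, numpy as np
for c in ("scene","side"):
    im=vision.read_camera(c); cv2.imwrite(f"pics/{c}0.png",im[:,:,::-1])
    for t in ["rack","unit","blue_box","orange_box","blue_pad","orange_pad","preheater"]:
        for f in (vision.landmark_of,):
            print(c,t,[(np.round(d["at"],3).tolist(),round(d["score"],2)) for d in f(t,c)[:3]])
    i=vision.camera_info(c); print(np.round(i["mtx"],1).tolist(),np.round(i["world_from_camera"],3).tolist())
print(read_state()["time"])
E
```

```text
pics
scene rack []
scene unit [([0.494, 0.307, 0.005], 0.67), ([0.452, -0.323, -0.001], 0.46)]
scene blue_box [([0.43, 0.301, 0.006], 0.8)]
scene orange_box [([0.547, 0.473, 0.001], 0.91), ([0.697, 0.385, -0.0], 0.77), ([0.758, 0.254, -0.0], 0.69)]
scene blue_pad [([0.595, -0.268, 0.001], 0.9)]
scene orange_pad [([0.45, -0.32, 0.0], 0.96)]
scene preheater [([0.542, 0.016, -0.003], 0.95)]
[[451.3, 0.0, 260.9], [0.0, 451.3, 190.1], [0.0, 0.0, 1.0]] [[-0.167, 0.827, -0.537, 1.398], [0.986, 0.138, -0.094, 0.203], [-0.003, -0.545, -0.838, 1.257], [0.0, 0.0, 0.0, 1.0]]
side rack [([0.496, 0.308, -0.005], 0.72)]
side unit [([0.498, 0.312, 0.009], 0.69)]
side blue_box [([0.432, 0.304, 0.003], 0.94), ([0.551, 0.314, 0.004], 0.59)]
side orange_box [([0.554, 0.312, 0.006], 0.95), ([0.551, 0.471, -0.003], 0.61), ([0.416, 0.468, -0.001], 0.59)]
side blue_pad []
side orange_pad [([0.447, -0.321, 0.005], 0.73), ([0.428, 0.304, 0.002], 0.3)]
side preheater [([0.538, 0.018, -0.001], 0.57)]
[[468.6, 0.0, 257.4], [0.0, 468.6, 192.8], [0.0, 0.0, 1.0]] [[0.717, -0.536, 0.446, 0.007], [-0.697, -0.54, 0.472, -0.588], [-0.013, -0.649, -0.761, 1.082], [0.0, 0.0, 0.0, 1.0]]
0.8
```

View pics/scene0.png

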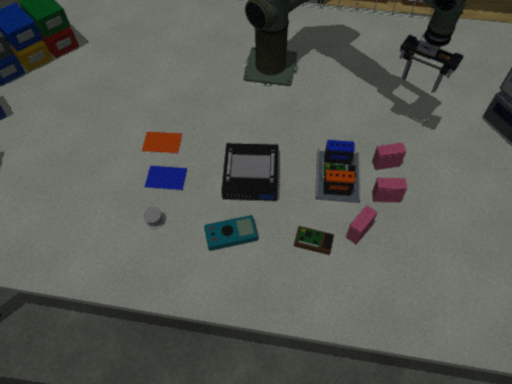

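View pics/side0.png

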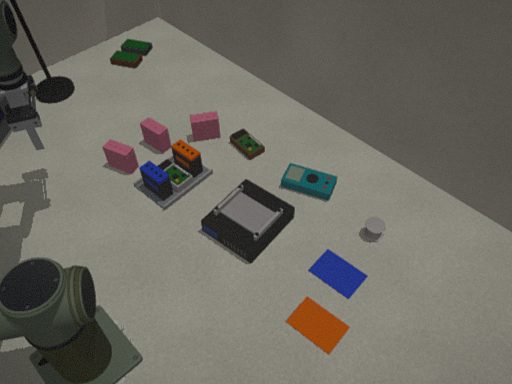

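The tray is at scene (338,175), with blue on the near side and orange on the far side. The pink look-alikes are to its right, the preheater is at (250,172), and the mats are at (162,142) orange and (165,178) blue. Next I'll take wrist views.

```bash
cat > h.py <<'E'
from plant import manip, planner, read_state, vision, finish_job
import cv2, numpy as np
def down(yaw):  # tool y (closing) along world direction yaw, z down
    c,s=np.cos(yaw),np.sin(yaw)
    y=np.array([c,s,0]); z=np.array([0,0,-1.]); return np.column_stack([np.cross(y,z),y,z])
def cam(name):
    i=vision.camera_info(name)
    if name!="wrist": return i["mtx"],np.array(i["world_from_camera"])
    s=read_state(); T=np.eye(4); T[:3,:3]=s["tool_rot"]; T[:3,3]=s["eef_pos"]
    return i["mtx"],T@np.array(i["mount"])
def px2w(uv,z,K,T):
    uv=np.atleast_2d(np.asarray(uv,float)); d=(T[:3,:3]@np.linalg.inv(K)@np.c_[uv,np.ones(len(uv))].T).T
    return T[:3,3]+d*((z-T[2,3])/d[:,2])[:,None]
def w2px(P,K,T):
    p=(np.atleast_2d(P)-T[:3,3])@T[:3,:3]; q=(K@p.T).T; return q[:,:2]/q[:,2:]
E
python3 - <<'E'
from h import *
print(np.round(vision.camera_info("wrist")["mount"],3).tolist(), np.round(vision.camera_info("wrist")["mtx"],0).tolist())
s=read_state();print(np.round(s["tool_rot"],2).tolist())
def best(p):
    r=[]
    for y in (0,np.pi):
        q=planner.inverse_kinematics(p,down(y)); r.append((None if q is None else np.round(q,2).tolist()))
    return r
for p in ([.43,.305,.055],[.555,.31,.055],[.595,-.268,.055],[.45,-.32,.055],[.54,.016,.06],[.48,.3,.35],[.53,.3,.25]): print(p,best(p))
E
```

```text
[[0.0, -0.959, -0.282, 0.082], [1.0, 0.0, 0.001, 0.002], [-0.001, -0.282, 0.959, -0.219], [0.0, 0.0, 0.0, 1.0]] [[314.0, 0.0, 255.0], [0.0, 314.0, 189.0], [0.0, 0.0, 1.0]]
[[-0.91, 0.41, 0.0], [0.41, 0.91, 0.0], [-0.0, 0.0, -1.0]]
[0.43, 0.305, 0.055] [[0.45, 0.23, 1.76, -0.0, 1.15, 0.45], [0.45, 0.23, 1.76, -0.0, 1.15, -2.69]]
[0.555, 0.31, 0.055] [[0.37, 0.44, 1.48, -0.0, 1.22, 0.37], [0.37, 0.44, 1.48, -0.0, 1.22, -2.77]]
[0.595, -0.268, 0.055] [[-0.56, 0.47, 1.44, -0.0, 1.24, -0.56], [-0.56, 0.47, 1.44, -0.0, 1.24, 2.59]]
[0.45, -0.32, 0.055] [[-0.77, 0.28, 1.7, -0.0, 1.16, -0.77], [-0.77, 0.28, 1.7, -0.0, 1.16, 2.37]]
[0.54, 0.016, 0.06] [[-0.13, 0.25, 1.73, -0.0, 1.17, -0.13], None]
[0.48, 0.3, 0.35] [[0.41, 0.11, 1.28, -0.0, 1.75, 0.41], [0.41, 0.11, 1.28, -0.0, 1.75, -2.74]]
[0.53, 0.3, 0.25] [[0.37, 0.23, 1.34, -0.0, 1.57, 0.37], [0.37, 0.23, 1.34, -0.0, 1.57, -2.77]]
```

```bash
python3 - <<'E'
from h import *
import pickle
V={}
for n,p in dict(pads=[.52,-.25,.25],pre=[.54,.06,.2],tray=[.495,.35,.22]).items():
    manip.goto(p,down(0)); manip.pause(.2)
    K,T=cam("wrist"); im=vision.read_camera("wrist"); V[n]=(im,K,T)
    cv2.imwrite(f"pics/w_{n}.png",im[:,:,::-1])
    m={}
    for t in {"pads":["blue_pad","orange_pad"],"pre":["preheater"],"tray":["rack","unit","blue_box","orange_box"]}[n]:
        r=vision.landmark_of(t,"wrist"); print(n,t,[(np.round(d["at"],3).tolist(),round(d["score"],2)) for d in r[:3]])
    print(read_state()["time"])
pickle.dump(V,open("V.pkl","wb"))
E
python3 -c "
import cv2,numpy as np
cv2.imwrite('pics/w_pp.png',cv2.resize(np.hstack([cv2.imread('pics/w_pads.png'),cv2.imread('pics/w_pre.png')]),(800,300)))"
```

```text
pads blue_pad [([0.596, -0.265, -0.001], 0.77)]
pads orange_pad [([0.454, -0.324, 0.002], 0.68)]
4.0667
pre preheater [([0.54, 0.019, -0.0], 0.76)]
5.5667
tray rack []
tray unit [([0.496, 0.307, 0.005], 0.93)]
tray blue_box []
tray orange_box [([0.695, 0.388, -0.0], 0.72), ([0.553, 0.309, 0.007], 0.68), ([0.554, 0.47, 0.003], 0.65)]
7.15
```

View pics/w_pp.png

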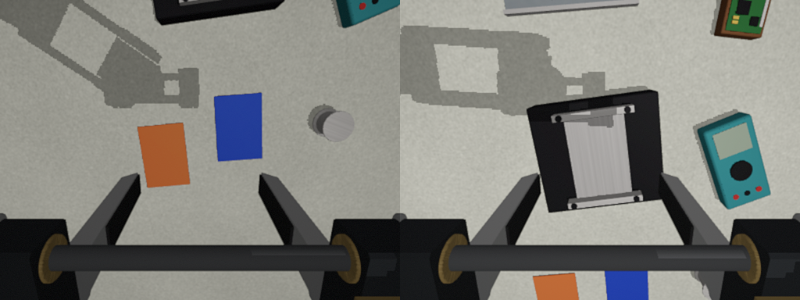

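View pics/w_tray.png

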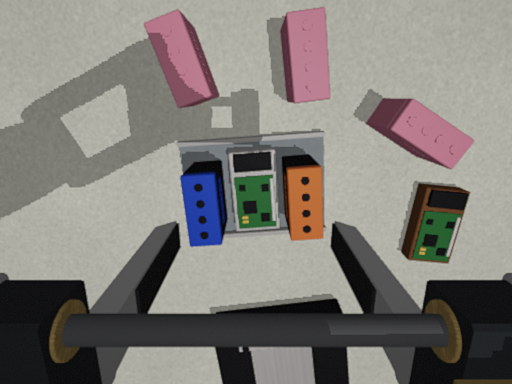

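The wrist views are clear. The tray is at about (252,183) and turned a few degrees, and the preheater's plate is at about (598,157) in the right-hand picture. I'll fit poses on rectified images.

```bash
cat > fit.py <<'E'
from h import *
def fit(mask,z,K,T,name):
    cs,_=cv2.findContours(mask.astype(np.uint8),cv2.RETR_EXTERNAL,cv2.CHAIN_APPROX_NONE)
    c=max(cs,key=cv2.contourArea); w=px2w(c[:,0,:],z,K,T)[:,:2]
    (cx,cy),(a,b),ang=cv2.minAreaRect((w*1000).astype(np.float32))
    if a>b: a,b,ang=b,a,ang+90   # a=short side direction ang
    ang=(ang+90)%180-90
    print(name,"c",round(cx,1),round(cy,1),"size",round(a,1),round(b,1),"short-axis deg",round(ang,2)); return cx/1e3,cy/1e3,np.radians(ang)
def hsv(im): return cv2.cvtColor(im,cv2.COLOR_RGB2HSV).astype(int).transpose(2,0,1)
def blue(im): h,s,v=hsv(im); return (h>105)&(h<130)&(s>130)&(v>60)
def orange(im): h,s,v=hsv(im); return (h>5)&(h<18)&(s>140)&(v>120)
def rect(im,K,T,c,z,half=.12,n=400):  # column=+x, row=-y
    g=np.linspace(-half,half,n); X,Y=np.meshgrid(c[0]+g,c[1]-g)
    p=w2px(np.c_[X.ravel(),Y.ravel(),np.full(X.size,z)],K,T).astype(np.float32).reshape(n,n,2)
    return cv2.remap(im,p[...,0],p[...,1],cv2.INTER_LINEAR)
E
python3 - <<'E'
from fit import *
import pickle
V=pickle.load(open("V.pkl","rb"))
im,K,T=V["tray"]
fit(blue(im),.091,K,T,"bluebox"); m=orange(im); m[:,340:]=0; fit(m,.091,K,T,"orangebox")
im2,K2,T2=V["pads"]; fit(blue(im2),.003,K2,T2,"bluepad"); fit(orange(im2),.003,K2,T2,"orangepad")
for c in("scene","side"):
    i=cv2.imread(f"pics/{c}0.png")[:,:,::-1].copy();Kc,Tc=cam(c)
    sl=np.zeros(i.shape[:2],bool)
    if c=="scene": sl[100:200,120:200]=1
    else: sl[230:,280:]=1
    fit(blue(i)&sl,.003,Kc,Tc,c+"bluepad");fit(orange(i)&sl,.003,Kc,Tc,c+"orangepad")
a=rect(im,K,T,(.495,.308),.032); im3,K3,T3=V["pre"]; b=rect(im3,K3,T3,(.54,.018),.056)
cv2.imwrite("pics/rect.png",np.hstack([a,b])[:,:,::-1])
E
```

```text
bluebox c 433.9 305.3 size 40.1 90.1 short-axis deg 3.99
orangebox c 554.9 312.3 size 39.1 88.8 short-axis deg 4.44
bluepad c 596.3 -262.3 size 87.7 128.3 short-axis deg 4.11
orangepad c 451.0 -319.3 size 88.1 128.1 short-axis deg 5.37
scenebluepad c 596.1 -263.2 size 87.7 127.8 short-axis deg 4.12
sceneorangepad c 449.9 -320.8 size 85.8 124.7 short-axis deg 5.36
sidebluepad c 595.5 -264.9 size 87.0 127.4 short-axis deg 4.35
sideorangepad c 449.2 -322.1 size 88.4 128.6 short-axis deg 5.41
```

View pics/rect.png

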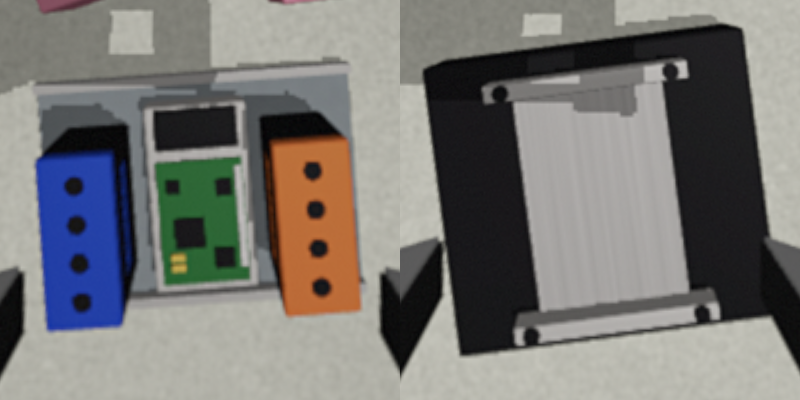

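```bash
cat > mv.py <<'E'
from h import *
def info(t):
    s=read_state(); print(t,"t",round(s["time"],1),"w",round(s["gripper_width"],4),"F",np.round(s["contact_force"],1),"ff",np.round(s["finger_force"],1),"p",np.round(s["eef_pos"],4))
ZT=.20
def pick(x,y,z,yaw):
    manip.goto([x,y,max(z+.06,.15)],down(yaw)); manip.move_l([x,y,z],max_speed=.08)
    manip.gripper_close(); manip.pause(.3); info("gripped"); manip.move_l([x,y,ZT],max_speed=.12); info("lifted")
def place(x,y,z,yaw,zt=ZT,vs=.22):
    R=down(yaw); manip.move_l([x,y,zt],R,max_speed=vs); manip.move_l([x,y,z+.004],max_speed=.08); manip.pause(.3)
    f0=read_state()["contact_force"][2]; zz=z+.004
    while zz>z-.003:
        zz-=.0007; manip.move_l([x,y,zz],max_speed=.02)
        if read_state()["contact_force"][2]-f0>1.5: break
    info(f"down dz {zz-z:.4f}"); manip.let_go(); manip.pause(.3); manip.move_l([x,y,ZT],max_speed=.12); info("released")
E
python3 - <<'E'
from mv import *
r=np.radians
pick(.4339,.3053,.055,r(4.1))
im=vision.read_camera("wrist");
place(.596,-.263,.052,r(4.1))
E
```

```text
gripped t 10.7 w 0.0002 F [ 0.6 -0.1  1. ] ff 0.0 p [0.4339 0.3053 0.055 ]
lifted t 12.1 w 0.0005 F [-0.1  0.5  0.2] ff 0.0 p [0.4333 0.305  0.1989]
down dz -0.0037 t 19.9 w 0.0004 F [ 0.1 -0.9 -0.2] ff 0.0 p [ 0.5959 -0.263   0.0482]
released t 23.1 w 0.0943 F [ 0.1  0.6 -0.5] ff 0.0 p [ 0.5953 -0.2626  0.1987]
```

The grip closed on nothing, and I should have checked the width before moving on. I'll look at the scene.

Run:
```python
from fit import *
manip.goto([.495,.35,.22],down(0)); manip.pause(.2)
K,T=cam("wrist"); im=vision.read_camera("wrist")
np.savez("w2.npz",im=im,K=K,T=T)
im2=vision.read_camera("side"); 
c=cv2.resize(im2[90:220,90:260],(502,384))
cv2.imwrite("pics/w2.png",cv2.resize(np.hstack([im,c]),(800,303))[:,:,::-1])
fit(blue(im),.091,K,T,"bluebox"); m=orange(im); m[:,340:]=0; fit(m,.091,K,T,"orangebox")
```

```text
bluebox c 433.9 305.4 size 40.2 90.2 short-axis deg 3.96
orangebox c 554.9 312.3 size 39.2 88.9 short-axis deg 4.43
```

View pics/w2.png

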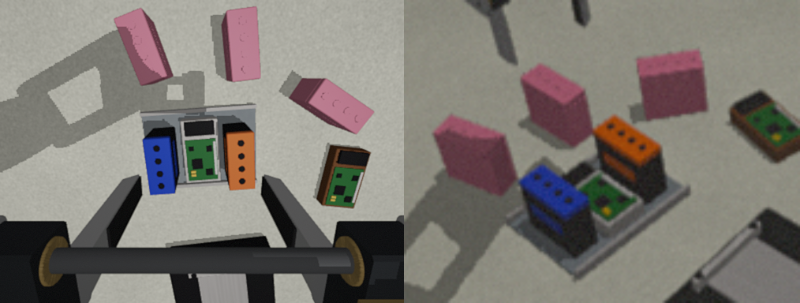

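The box hasn't moved, yet the fingers closed at its reported position. I'll go back to the grasp pose and look before closing.

Run:
```python
from mv import *
R=down(np.radians(4.1))
manip.goto([.4339,.3053,.15],R); manip.move_l([.4339,.3053,.055],max_speed=.08); info("there")
ims=[]
P=[[.4339,.3053,.055],[.4339,.3053,.091],[.4339,.3053,.006]]
for c,sl in (("scene",(slice(110,215),slice(290,430))),("side",(slice(105,210),slice(90,230)))):
    im=vision.read_camera(c); K,T=cam(c); print(c,np.round(w2px(P,K,T)).tolist()); ims.append(cv2.resize(im[sl],(400,300)))
im=vision.read_camera("wrist"); K,T=cam("wrist"); print(np.round(w2px(P,K,T)).tolist()); ims.append(cv2.resize(im,(400,300))); ims.append(ims[-1]*0)
cv2.imwrite("pics/g.png",np.vstack([np.hstack(ims[:2]),np.hstack(ims[2:])])[:,:,::-1])
```

```text
there t 27.5 w 0.0941 F [-0.4 -0.1  0.9] ff 0.0 p [0.4345 0.3056 0.0557]
scene [[340.0, 152.0], [342.0, 145.0], [338.0, 161.0]]
side [[155.0, 178.0], [153.0, 170.0], [158.0, 189.0]]
[[253.0, 215.0], [253.0, 235.0], [254.0, 195.0]]
```

View pics/g.png

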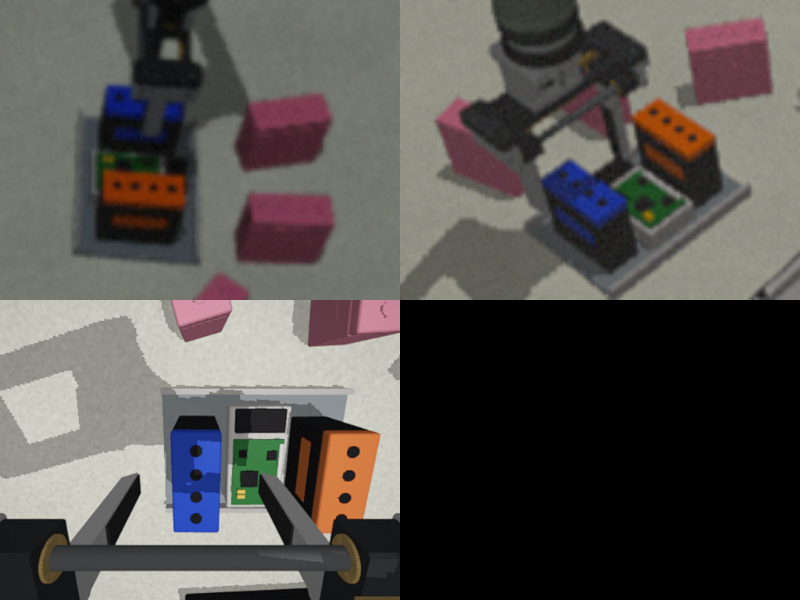

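The fingers straddle the blue box: the left one is at side-crop (540,215), the right one at (625,170), and the box top is at (587,192). I'll close here and check.

Run:
```python
from mv import *
from fit import *
manip.gripper_close(); info("closed"); manip.pause(.3); info("closed")
ims=[]
for c,sl in (("scene",(slice(110,215),slice(290,430))),("side",(slice(105,210),slice(90,230)))):
    im=vision.read_camera(c); ims.append(cv2.resize(im[sl],(400,300)))
im=vision.read_camera("wrist"); ims.append(cv2.resize(im,(400,300))); ims.append(ims[-1]*0)
cv2.imwrite("pics/g2.png",np.vstack([np.hstack(ims[:2]),np.hstack(ims[2:])])[:,:,::-1])
```

```text
closed t 29.0 w 0.0004 F [-0.6  0.3 -0.5] ff 0.0 p [0.4339 0.3053 0.055 ]
closed t 29.3 w 0.0007 F [-0.1 -0.9 -0.1] ff 0.0 p [0.4339 0.3053 0.055 ]
```

View pics/g2.png

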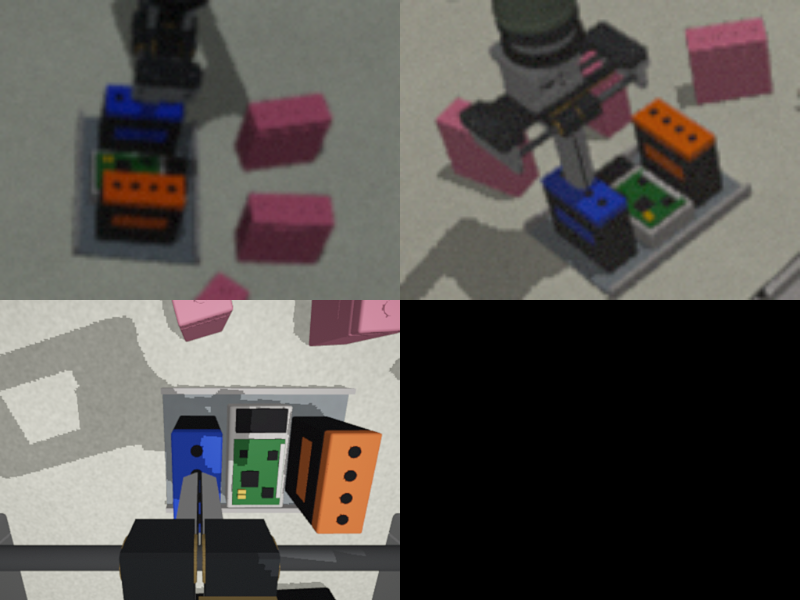

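The closed fingertips end at or above the blue top (side crop (583,190), wrist (200,475)). By their apparent spread, the real tips sit about 40 mm short of the reported TCP. I'll measure this by gently touching free bench.

Run:
```python
from mv import *
R=down(np.radians(4.1))
manip.move_l([.4339,.3053,.13],max_speed=.15)
manip.move_l([.42,.18,.10],max_speed=.2); manip.move_l([.42,.18,.012],max_speed=.1); manip.pause(.2); info("a")
z=.012; f0=np.mean([read_state()["contact_force"][2] for _ in range(3)])
try:
    while z>-.06:
        z-=.0025; manip.move_l([.42,.18,z],max_speed=.04)
        f=read_state()["contact_force"][2]
        if f-f0>3: break
except manip.IKError as e: print("IK",e)
info(f"touch z {z:.4f}")
manip.move_l([.42,.18,.06],max_speed=.15); info("up")
```

```text
a t 32.2 w 0.0004 F [ 0.2 -0.3 -0.2] ff 0.0 p [0.4207 0.1802 0.0127]
touch z -0.0405 t 37.4 w 0.0004 F [-3.5 -0.7 12.1] ff 5.8 p [ 0.4205  0.1801 -0.0392]
up t 38.2 w 0.0009 F [ 0.7  0.  -0.6] ff 0.0 p [0.4191 0.1798 0.0591]
```

The touch shows the true tips are about 39 mm behind the reported TCP. I'll correct the heights and require a grip check before lifting.

```bash
cat > mv.py <<'E'
from h import *
OFF=.039; ZT=.13   # true tips lie OFF behind the reported TCP; z below = true tip height
def info(t):
    s=read_state(); print(t,"t",round(s["time"],1),"w",round(s["gripper_width"],4),"F",np.round(s["contact_force"],1),"ff",np.round(s["finger_force"],1),"p",np.round(s["eef_pos"],4),flush=True)
def pick(x,y,z,yaw,width):
    z-=OFF; manip.goto([x,y,.1],down(yaw)); manip.move_l([x,y,z],max_speed=.1)
    manip.gripper_close(); manip.pause(.2); info("gripped")
    assert abs(read_state()["gripper_width"]-width)<.004
    manip.move_l([x,y,ZT],max_speed=.12); info("lifted")
    assert abs(read_state()["gripper_width"]-width)<.004
def place(x,y,z,yaw,vs=.22):
    z-=OFF; R=down(yaw); manip.move_l([x,y,ZT],R,max_speed=vs); manip.move_l([x,y,z+.003],max_speed=.08); manip.pause(.2)
    f0=np.mean([read_state()["contact_force"][2] for _ in range(3)]); zz=z+.003
    while zz>z-.003:
        zz-=.0007; manip.move_l([x,y,zz],max_speed=.02)
        if read_state()["contact_force"][2]-f0>2.5: break
    info(f"down dz {zz-z:.4f}"); manip.let_go(); manip.pause(.2); manip.move_l([x,y,ZT],max_speed=.15); info("released")
E
python3 - <<'E'
from mv import *
r=np.radians
manip.let_go()
pick(.4339,.3053,.052,r(4.1),.040)
place(.596,-.263,.049,r(4.1))
E
```

```text
gripped t 42.4 w 0.0401 F [-3.9  0.3  2.8] ff 29.9 p [0.4332 0.3052 0.0129]
lifted t 43.5 w 0.04 F [-0.2 -0.6 -2. ] ff 29.9 p [0.4331 0.3049 0.1289]
down dz -0.0012 t 49.6 w 0.0399 F [-3.4  2.4  5.9] ff 29.9 p [ 0.5961 -0.2631  0.0099]
released t 51.8 w 0.0942 F [ 0.5 -0.3  0.3] ff 0.0 p [ 0.5951 -0.2625  0.1287]
```

Run:
```python
from mv import *
r=np.radians
pick(.5550,.3125,.052,r(4.2),.040)
place(.450,-.3205,.049,r(5.4))
im=vision.read_camera("side"); im2=vision.read_camera("scene")
cv2.imwrite("pics/s3.png",cv2.resize(np.hstack([im,im2]),(800,300))[:,:,::-1])
```

```text
gripped t 55.9 w 0.0397 F [-0.5 -0.1  0.4] ff 30.0 p [0.5549 0.3125 0.0129]
lifted t 57.0 w 0.0395 F [ 0.1 -0.3 -2. ] ff 30.0 p [0.5541 0.3121 0.1287]
down dz -0.0005 t 63.2 w 0.0397 F [-1.2  1.5  1. ] ff 30.0 p [ 0.4501 -0.3206  0.0099]
released t 65.3 w 0.0943 F [-0.4 -0.3 -0.1] ff 0.0 p [ 0.4493 -0.3198  0.1289]
```

View pics/s3.png

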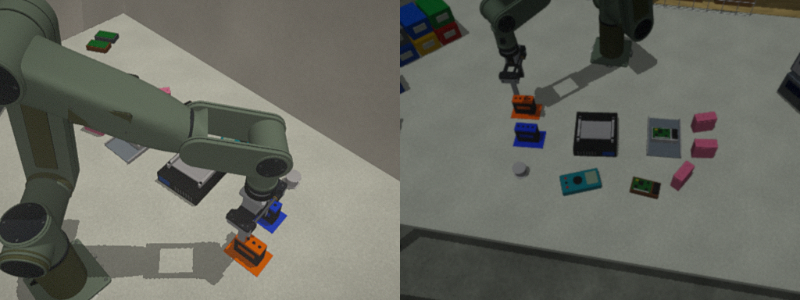

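Both boxes stand on their mats: orange at (247,250) and blue at (273,213) in the left picture. The unit is still in the tray. Now I'll move the unit.

Run:
```python
from mv import *
r=np.radians
pick(.4955,.3095,.012,r(4.2),.062)
place(.5417,.0205,.062,r(7.1))
manip.goto([.53,.09,.19],down(0)); manip.pause(.1)
K,T=cam("wrist"); im=vision.read_camera("wrist"); np.savez("w4.npz",im=im,K=K,T=T)
from fit import rect
a=rect(im,K,T,(.54,.018),.068,half=.11,n=500); b=cv2.resize(vision.read_camera("scene")[110:230,200:380],(300,200))
b=np.vstack([b,np.zeros((300,300,3),np.uint8)])
cv2.imwrite("pics/p4.png",np.hstack([a,b])[:,:,::-1]); info("end")
```

```text
gripped t 69.8 w 0.062 F [-1.1 -0.   2.2] ff 30.0 p [ 0.4953  0.3095 -0.0269]
lifted t 71.3 w 0.0616 F [ 0.1 -0.4 -2.5] ff 30.0 p [0.4947 0.3091 0.1288]
down dz -0.0005 t 75.7 w 0.0621 F [-2.1  0.2  3.4] ff 30.0 p [0.5417 0.0205 0.0231]
released t 77.4 w 0.094 F [-0.5  0.   0.2] ff 0.0 p [0.5408 0.0206 0.129 ]
end t 78.1 w 0.094 F [-0.2  0.5 -0.5] ff 0.0 p [0.5288 0.0889 0.1877]
```

View pics/p4.png

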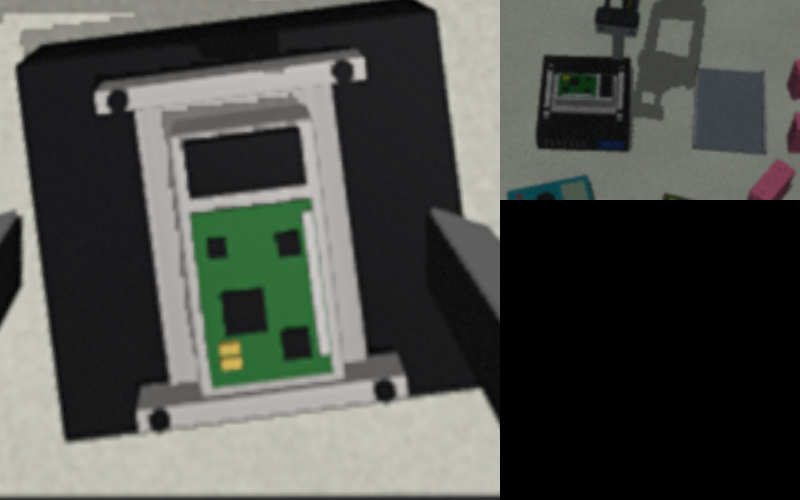

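The unit lies between the rails at about (.543,.022) and 8.0°. The rails are centred at (.541,.020) and 7.6°, so it is within about 3 mm. Now I'll return the boxes.

Run:
```python
from mv import *
from fit import *
r=np.radians
pick(.450,-.3205,.049,r(5.4),.040); place(.5550,.3125,.052,r(4.2))
pick(.596,-.263,.049,r(4.1),.040); place(.4339,.3053,.052,r(4.1))
manip.goto([.495,.35,.22],down(0)); manip.pause(.2)
K,T=cam("wrist"); im=vision.read_camera("wrist")
fit(blue(im),.091,K,T,"bluebox"); m=orange(im); m[:,340:]=0; fit(m,.091,K,T,"orangebox")
s=vision.read_camera("scene")
cv2.imwrite("pics/f5.png",cv2.resize(np.hstack([im,s]),(800,300))[:,:,::-1]); info("end")
```

```text
gripped t 81.8 w 0.0395 F [-0.3  0.3  0.6] ff 30.0 p [ 0.45   -0.3205  0.01  ]
lifted t 83.0 w 0.0396 F [ 0.4 -0.1 -2.6] ff 30.0 p [ 0.4493 -0.3198  0.1289]
down dz -0.0005 t 89.0 w 0.0399 F [-1.1 -0.4  1.9] ff 30.0 p [0.5552 0.3126 0.013 ]
released t 91.1 w 0.0942 F [ 0.1 -0.4 -0.5] ff 0.0 p [0.5541 0.3121 0.1288]
gripped t 95.3 w 0.0398 F [0.  0.5 0.2] ff 30.0 p [ 0.5959 -0.263   0.01  ]
lifted t 96.5 w 0.0399 F [ 0.2 -0.2 -2.8] ff 30.0 p [ 0.5951 -0.2625  0.1286]
down dz -0.0005 t 102.3 w 0.0399 F [-0.4 -0.5  0.7] ff 30.0 p [0.4341 0.3054 0.0129]
released t 104.4 w 0.0943 F [ 0.7  0.1 -0.2] ff 0.0 p [0.433  0.3049 0.129 ]
bluebox c 436.1 305.5 size 40.3 90.3 short-axis deg 4.17
orangebox c 555.4 312.2 size 39.0 89.0 short-axis deg 4.28
end t 105.3 w 0.0942 F [ 0.3  0.4 -0.1] ff 0.0 p [0.4936 0.3492 0.2183]
```

View pics/f5.png

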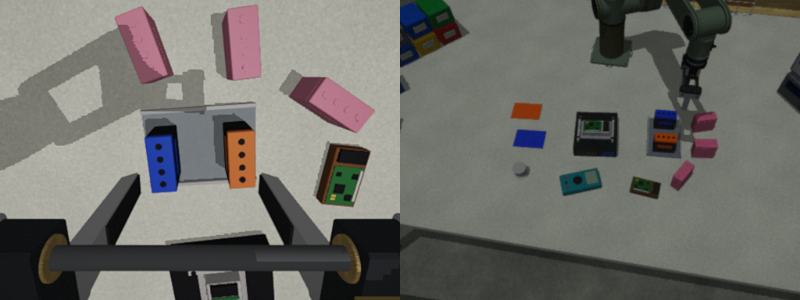

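Both boxes are back, but blue sits 2.2 mm further in +x than it started, so I'll correct that and hand in.

Run:
```python
from mv import *
from fit import *
r=np.radians
pick(.4339,.3053,.052,r(4.1),.040); place(.4317,.3052,.052,r(4.1),vs=.05)
manip.goto([.495,.35,.22],down(0)); manip.pause(.2)
K,T=cam("wrist"); im=vision.read_camera("wrist")
b=fit(blue(im),.091,K,T,"bluebox"); info("end")
if abs(b[0]-.4339)<.0015 and abs(b[1]-.3053)<.0015: print(finish_job())
```

```text
gripped t 108.0 w 0.0401 F [ 0.2 -0.6 -0.3] ff 30.0 p [0.4339 0.3053 0.013 ]
lifted t 109.1 w 0.0398 F [-0.4  0.1 -2.3] ff 30.0 p [0.433  0.3049 0.1289]
down dz -0.0005 t 112.4 w 0.0398 F [-0.8 -0.3  1.9] ff 30.0 p [0.4318 0.3053 0.0129]
released t 114.5 w 0.0939 F [ 0.3 -1.3 -0.2] ff 0.0 p [0.4309 0.3048 0.1289]
bluebox c 434.2 305.4 size 40.1 90.0 short-axis deg 4.23
end t 115.3 w 0.0944 F [ 0.3 -0.6  0.5] ff 0.0 p [0.4932 0.349  0.2178]
the job is handed in; nothing more can be done
None
```

The job is done and handed in at about 115 s: the unit lies between the preheater rails (within about 3 mm and 0.5°), and both boxes are upright within 1 mm of where they started; the first grasps closed on air because the real fingertips are 39 mm short of the reported TCP, which I corrected for.

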